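# Roll-test two clay rods on the glass slab: rack the true one, reject the one that rocks

## Robot

A 6-joint arm with a two-finger parallel gripper is mounted at the origin on the work surface. World frame = base frame: x ahead of the robot, y to its left, z up, the work surface at z = 0. Lengths are in m, angles in rad, forces in N, time in s.
With the tool pointing down it reaches from about 0.35 to 0.775 m from the base axis. Payload 7.3 kg.
Tool frame: the origin (TCP) lies at the very end of the fingers, on their centre line; the grasp point (between the pads) lies 19 mm behind it; z points along the fingers, y is the line along which they close (so a half turn about z gives the same grasp; the last joint's range is limited). The gripper opens to 92 mm and grips with 3 to 60 N. Pads are 19 mm wide; open, the fingers measure 130 mm over their backs; the gripper's body (75 mm by 190 mm) begins 47 mm behind the grasp point.
Start: joints at [-1.305, 0.342, 1.524, -0, 1.275, -0.146], TCP at [0.21, -0.481, 0.227] pointing down, gripper open.
Joint ranges: [-2.53, 2.53], [-0.77, 2.02], [0.04, 2.7], [-1, 4.14], [0.28, 2.66], [-3.11, 3.11]. Speed limits (rad/s): [2.57, 2.57, 3.14, 3.14, 3.14, 3.14].

## Interface

Orientations are given as [roll, pitch, yaw] about the fixed x, y, z axes, in that order (R = Rz(yaw) Ry(pitch) Rx(roll)).
In Python, from cell import robot gives the robot as it stands.
- The arm moves only by the tool apply_moves, never from a script. Its argument "rows" is a list of rows, each an object with "xyz": the shift along the tool's x, y, z in mm, a list of three; "turn": the turn about the tool's z in rad. A call has 1 to 10 rows; each row shifts and turns the commanded pose from where the row before left it, along the tool's axes as they then stand; what a row does not reach is not made up. A row lasts 1/8 s, in which the tool goes at most 62.5 mm and 10.7 degrees, less where a joint would pass 70% of its speed; a pose out of reach is approached as far as the arm can. A call with a gripper value outside its range is refused whole. "gripper" is the opening, from 0 (shut) to 1 (fully open), set as the call begins (left out, the last holds). The fingers move at their own pace and stop on an object; "newtons" is the grip in N (left out, the last holds). Time passes only in rows, so rows that do not move let the fingers close. It gives the time, the measured TCP pose, the force and the opening at its end, in the units of the state.
- robot.observe(): the state, without advancing time (a new reading comes with each control period).
- robot.read_camera(name): name is "scene" or "top" or "wrist"; returns a dict with "frame" (384x512x3 uint8, blue, green, red), "mtx" (3x3 intrinsics, pixels), "R" (3x3) and "t" (3): a world point X has camera coordinates R X + t; the wrist camera has in their place "T_tool_cam" (4x4, takes a point from camera to tool coordinates, whose origin is the TCP and whose axes are the flange's). Camera axes: x right, y down, z forward; pixel columns grow to the right and rows downward; lengths in m; the calibration is good to about 2 mm. A picture is of the moment at which its call begins: read the wrist's pose just before it. There is no depth.
- robot.hand_in(): hands the job in, once; it reports no verdict.
The state is a dict: "time": time; "qpos": joint angles; "qvel": joint speeds; "joint_efforts": joint torques, N m; "tool_pos": TCP position; "tool_rot": TCP orientation; "contact_force": force on the tool from outside, world axes, zero at the start; "torque": the same for the moment, N m; "opening": finger opening in m.
Only numpy, scipy, OpenCV 4.12 (cv2) and the standard library are available. Lean on these libraries where they do the work, as an engineer would, in place of code of your own. Each camera call takes 0.05 s, during which the arm holds its last target. There are 200 camera calls.

## Task

One of the two clay-rolling rods on the glass plate is out of true. Press lightly on top of the left rod and then the right one with closed fingertips, rolling each about a centimetre sideways on the plate, but stopping at once if it jams or rocks so that the glass is not strained. Lay the one that rocks in the red box without dropping it, seat the true one gently and fully home between the forks of the rack, and leave everything else where it is.

Things in the scene. Friction and masses are not known exactly. Their poses are not given: they have to be found in the camera images.
- plate: fixed pale green glass slab, 220 (x) by 300 (y) by 10 mm thick; origin under its centre, its top 10 mm above. The rods are rolled along its y (+y is left as the robot sees it) and lie roughly along its x, about 110 mm apart, near y = +55 (left) and -55 mm (right). Press from above stays under 30 N on landing (contact is stiff: land slowly) and under 18 N while rolling
- plate_top (a point): centre of the glass's top face. A true rod is round, 32 mm across: pressed and rolled under a finger at one height, the force stays steady. The out-of-true rod is slightly oval: it lies on its flatter side, 32 mm high and 37 mm wide, and climbs up to 5 mm as it rolls, so the force rises steeply within the first few mm and it rocks back when let go. Rods roll half as far as the finger on top
- rod_1_center (a point): centre (mid-length, half-way up) of a light-wood clay-rolling rod with blue ends, 120 mm long, 32 mm high as it lies, 65 to 115 g, on the plate at its left or right place. x runs along the rod; z points up at the start and turns with the rod as it rolls. The two rods look alike and either may be the out-of-true one; how to tell is said at point plate_top
- rod_2_center (a point): centre (mid-length, half-way up) of a light-wood clay-rolling rod with blue ends, 120 mm long, 32 mm high as it lies, 65 to 115 g, on the plate at its left or right place. x runs along the rod; z points up at the start and turns with the rod as it rolls. The two rods look alike and either may be the out-of-true one; how to tell is said at point plate_top
- red_box: fixed shallow open red box for rejects, 190 mm (x) by 130 mm (y) by 34 mm high, walls and floor 4 mm thick; origin under its centre. It stands left or right of the plate; a rod lies in it along its x
- rack: fixed wooden rack for one true rod, on the side opposite the red box: base 160 (x) by 120 (y) by 10 mm, origin under its centre. Two forks at x = -45 and +45 mm (14 mm thick, 40 mm high) hold the rod along x, centred; each slot is 34.5 mm wide in y, flared at the top to about 49 mm. Fully home, the rod lies on the base, centre 26 mm above the origin. The fingers fit between the forks (76 mm clear). The oval rod does not go in. Not more than 35 N on it
- eraser: white eraser, 24 by 50 by 14 mm, lying on the far edge of the plate; origin at the middle of its underside; a bystander, to be left alone
- sharpener: blue pencil sharpener, 28 by 44 by 28 mm; origin at the middle of its underside; a bystander, to be left alone
- water_cup: clear plastic cup, 74 mm wide, 95 mm high; origin at the middle of its underside; a bystander, to be left alone
- glaze_jar: amber jar with a yellow cap, 68 mm wide, 85 mm high; origin at the middle of its underside; a bystander, to be left alone
- brush: paint brush about 200 mm long; origin at the middle of its underside; a bystander, to be left alone
- tape: blue ring of tape, 60 mm wide, 20 mm high, lying flat; origin at the middle of its underside; a bystander, to be left alone
- pencil: orange pencil, 160 mm long, 8 mm thick; origin at the middle of its underside; a bystander, to be left alone

How it is judged:
By the outcome, as a careful person would: the job done as asked, in the order asked, and still so for the second after the job is handed in, with the robot touching nothing.
It also fails if it takes over 67 s, if anything falls off the work surface, if the arm or the gripper's body presses on something with over 40 N, if the wrist force passes 120 N, or if a joint passes its speed limit or range.

## Working session

There is one attempt and no reset: what is moved stays moved. The work goes in short steps, Python scripts to look and compute and a tool call to move; the robot and the scene stay as the last step left them, time stands still between calls to the robot, and variables do not carry over. Pictures are saved under pics/ and viewed, on a budget of 10 in all, crops included, one or two more only if the job needs it, and the job is handed in when it is done.

Besides the shell and the picture viewer there is one more tool, called as name(argument=value, ...), one argument or row to a line, values as JSON. apply_moves: Moves the arm, as the interface text tells. Its arguments: {"type":"object","properties":{"rows":{"type":"array"},"gripper":{"type":"number"},"newtons":{"type":"number"}},"required":["rows"]}

```bash
ls; mkdir -p pics
python3 - <<'E'
from cell import robot
import cv2,numpy as np
s=robot.observe()
print({k:np.round(v,3) for k,v in s.items()})
a=robot.read_camera("top");b=robot.read_camera("scene")
for c in(a,b):print(c["mtx"],c["R"],c["t"])
cv2.imwrite("pics/top0.png",a["frame"]);cv2.imwrite("pics/scene0.png",b["frame"])
np.savez("top0.npz",**a);np.savez("scene0.npz",**b)
E
```

```text
pics
{'time': np.float64(0.0), 'qpos': array([-1.305,  0.343,  1.525, -0.   ,  1.275, -0.146]), 'qvel': array([-0.002, -0.002,  0.   , -0.002, -0.001,  0.   ]), 'joint_efforts': array([ 1.0000e-03, -4.3124e+01, -2.4422e+01,  7.2000e-02,  5.6000e-02,
       -0.0000e+00]), 'tool_pos': array([ 0.21 , -0.481,  0.226]), 'tool_rot': array([-3.14 , -0.   ,  0.412]), 'contact_force': array([ 0.167, -0.373, -0.287]), 'torque': array([-0.034,  0.062, -0.053]), 'opening': np.float64(0.092)}
[[475.45182312   0.         251.11686548]
 [  0.         475.45182312 191.56920968]
 [  0.           0.           1.        ]] [[-0.01736451 -0.99952606 -0.0254189 ]
 [-0.99604714  0.01950786 -0.08665758]
 [ 0.08711237  0.02381365 -0.99591382]] [0.02759591 0.5717524  1.29296418]
[[418.96429797   0.         254.72288794]
 [  0.         418.96429797 188.28081272]
 [  0.           0.           1.        ]] [[-0.58409351  0.81159114  0.01243318]
 [ 0.60340078  0.44440458 -0.66212693]
 [-0.54290171 -0.37924185 -0.74928856]] [ 0.34276138 -0.31301734  1.42885131]
```

View pics/top0.png

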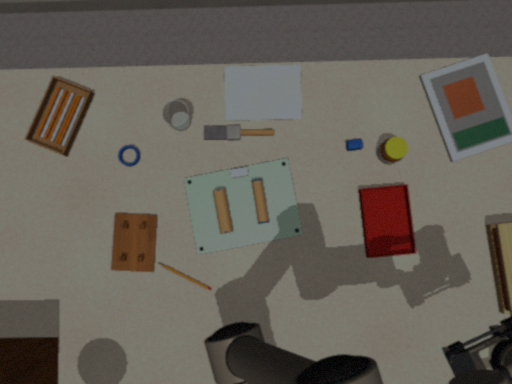

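View pics/scene0.png

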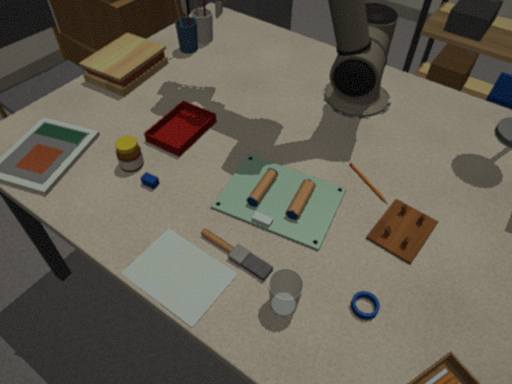

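The top view shows the plate around (242,205), rods at (223,210) left and (261,201) right, the rack at (135,242) on the left, and the red box at (387,220) on the right. Next I'll measure these with masks.

```bash
cat > h.py <<'E'
import numpy as np,cv2
def ray(c,uv,z):
    uv=np.atleast_2d(np.asarray(uv,float)); d=np.c_[uv,np.ones(len(uv))]@np.linalg.inv(c["mtx"]).T@c["R"]
    o=-c["R"].T@c["t"]; return o+d*((z-o[2])/d[:,2])[:,None]
def proj(c,X):
    p=np.atleast_2d(X)@c["R"].T+c["t"]; p=p@c["mtx"].T; return p[:,:2]/p[:,2:]
def blobs(mask,lo,hi=1e9):
    cs,_=cv2.findContours(mask.astype(np.uint8),cv2.RETR_EXTERNAL,cv2.CHAIN_APPROX_NONE)
    return [k[:,0] for k in cs if lo<cv2.contourArea(k)<hi]
def rect(c,k,z):
    P=ray(c,k,z)[:,:2]*1000
    (x,y),(w,h),a=cv2.minAreaRect(P.astype(np.float32))
    if w<h: w,h,a=h,w,a+90
    return np.round([x,y,w,h,(a+90)%180-90],1)
E
python3 - <<'E'
from h import *
for n in("top0","scene0"):
    c=dict(np.load(n+".npz")); f=c["frame"]; hsv=cv2.cvtColor(f,cv2.COLOR_BGR2HSV); H,S,V=[hsv[...,i].astype(int) for i in range(3)]
    for p in ([(223,210),(215,190),(228,231),(261,201),(210,230),(135,220),(124,222),(387,220),(280,240)] if n=="top0" else [(263,187),(300,200),(310,220),(400,235),(180,130)]): print(p,hsv[p[1],p[0]])
    for name,m,z,lo in [("plate",(H>40)&(H<100)&(S>25),.010,800),("wood",(H>5)&(H<25)&(S>70),.026,100),("red",((H<4)|(H>174))&(S>150),.034,500)]:
        for k in blobs(m,lo): print(n,name,len(k),k.mean(0).round(),rect(c,k,z))
c=dict(np.load("top0.npz"));f=c["frame"]
cr=np.hstack([cv2.resize(f[150:260,180:310],None,fx=4,fy=4,interpolation=2)[:,:],cv2.resize(f[205:280,100:170],None,fx=4,fy=4,interpolation=2)[:300,:]  if 0 else np.zeros((440,280,3),np.uint8)])
cr[:300,520:800]=cv2.resize(f[205:280,100:170],None,fx=4,fy=4,interpolation=2)
cv2.imwrite("pics/crop.png",cr)
E
```

```text
(223, 210) [ 18 122 123]
(215, 190) [ 16  95 110]
(228, 231) [ 17  94 111]
(261, 201) [ 18 122 121]
(210, 230) [ 65  22 127]
(135, 220) [ 14 173  99]
(124, 222) [ 14 160  67]
(387, 220) [  1 232 101]
(280, 240) [17 43 83]
top0 plate 502 [237. 191.] [567.3  49.4 295.7 151.4 -80.3]
top0 plate 133 [480. 133.] [ 726.1 -628.   152.5   51.4  -72.6]
top0 wood 204 [ 28. 360.] [124.6 631.  160.5 121.9  89.4]
top0 wood 101 [184. 276.] [345.4 205.6 152.6   9.7  63. ]
top0 wood 227 [502. 267.] [ 350.8 -646.3  253.7   67.    -3.7]
top0 wood 195 [134. 242.] [438.8 343.8 158.2 119.   -3.3]
top0 wood 103 [222. 210.] [521.6  97.3 119.8  34.1   9.7]
top0 wood 95 [260. 201.] [546.7  -6.8 112.5  29.3   8. ]
top0 wood 73 [257. 132.] [739.2  -0.9  92.5  17.1  88.7]
top0 wood 123 [463.  98.] [ 824.1 -578.8  100.5   90.9   17.3]
top0 wood 207 [ 59. 116.] [800.7 557.4 202.5 134.5 -22.7]
top0 red 239 [388. 221.] [ 485.9 -350.7  186.4  131.3    4.8]
(263, 187) [ 16 131 138]
(300, 200) [ 16 127 141]
(310, 220) [ 64  39 144]
(400, 235) [ 13 161 106]
(180, 130) [  1 191 107]
scene0 plate 319 [281. 201.] [536.   44.3 300.3 225.4 -80.2]
scene0 wood 175 [444. 374.] [724.7 538.7 135.   58.2 -54. ]
scene0 wood 68 [217. 240.] [749.6   3.1  92.6  21.3  88.4]
scene0 wood 166 [402. 231.] [454.9 350.7 162.3 117.4  -3.6]
scene0 wood 89 [301. 198.] [512.9  96.7 131.5  35.7   9.7]
scene0 wood 71 [263. 185.] [535.   -7.8 118.5  31.9   8.4]
scene0 wood 86 [368. 182.] [361.8 213.2 156.9  14.   62.9]
scene0 wood 98 [ 39. 158.] [ 827.9 -573.   100.6   91.    17.1]
scene0 wood 72 [128. 153.] [ 665.2 -387.6   75.1   67.1   56.3]
scene0 wood 426 [464.  50.] [-526.5  193.3  645.4  366.7    0.9]
scene0 wood 429 [120.  34.] [ 294.9 -919.7  695.5  608.5   37.3]
scene0 red 176 [180. 127.] [ 496.8 -340.2  208.7  147.9    4.5]
```

View pics/crop.png

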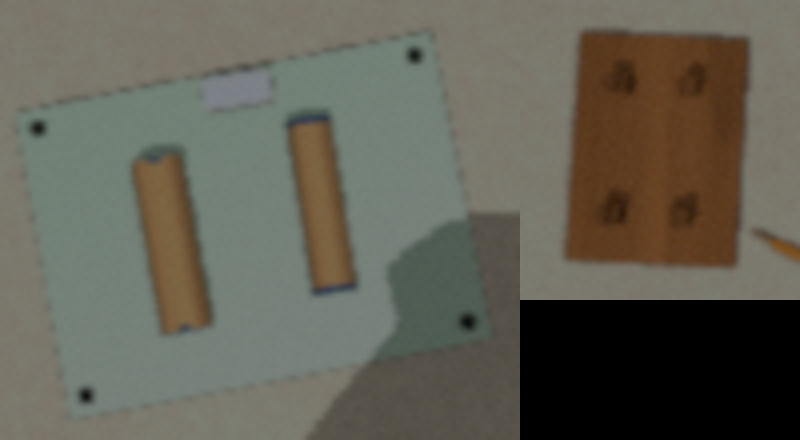

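Mask widths are 34.1 mm for the left rod and 29.3 mm for the right, which hints that the left one is oval. The press test will decide. Moving over the left rod with the fingers closed.

apply_moves(
  rows=[
    {"xyz": [0, 0, 0], "turn": 0.128},
    {"xyz": [0, 0, 0], "turn": 0.129},
    {"xyz": [30, -40, 0], "turn": 0},
    {"xyz": [30, -40, 0], "turn": 0},
    {"xyz": [30, -40, 0], "turn": 0},
    {"xyz": [30, -40, 0], "turn": 0},
    {"xyz": [30, -40, 0], "turn": 0},
    {"xyz": [30, -40, 0], "turn": 0},
    {"xyz": [30, -40, 0], "turn": 0},
    {"xyz": [30, -40, 0], "turn": 0},
  ],
  gripper=0,
  newtons=20,
)

```text
time: 1.35
tool_pos: [0.3984, -0.1264, 0.2266]
tool_rot: [3.142, 0.0, 0.155]
contact_force: [1.1, -0.1, 0.2]
opening: 0.001
```

apply_moves(
  rows=[
    {"xyz": [30, -40, 0], "turn": 0},
    {"xyz": [30, -40, 0], "turn": 0},
    {"xyz": [30, -40, 0], "turn": 0},
    {"xyz": [30, -40, 0], "turn": 0},
    {"xyz": [0, 0, 0], "turn": 0},
    {"xyz": [0, 0, 0], "turn": 0},
  ],
)

```text
time: 2.1
tool_pos: [0.4913, 0.0484, 0.2262]
tool_rot: [3.141, 0.001, 0.155]
contact_force: [-0.4, 0.3, 0.1]
opening: 0.0003
```

```bash
cat >> h.py <<'E'
from scipy.spatial.transform import Rotation as Ro
def wrist(robot,name):
    s=robot.observe(); c=robot.read_camera("wrist")
    T=np.eye(4);T[:3,:3]=Ro.from_euler("xyz",s["tool_rot"]).as_matrix();T[:3,3]=s["tool_pos"]
    W=np.linalg.inv(T@c["T_tool_cam"]); c["R"]=W[:3,:3];c["t"]=W[:3,3]
    cv2.imwrite(f"pics/{name}.png",c["frame"]); np.savez(name,**c); return s,c
def need(s,X): # world mm target -> tool-axes shift mm
    return np.round(Ro.from_euler("xyz",s["tool_rot"]).as_matrix().T@(np.array(X)-s["tool_pos"]*1000),1)
def hsvm(f): 
    h=cv2.cvtColor(f,cv2.COLOR_BGR2HSV).astype(int); return h[...,0],h[...,1],h[...,2]
E
python3 - <<'E'
from cell import robot
from h import *
s,c=wrist(robot,"w1"); print(s["tool_pos"],s["tool_rot"],s["contact_force"],s["opening"])
H,S,V=hsvm(c["frame"])
for k in blobs((H>5)&(H<25)&(S>70),1000): print(k.mean(0),k.min(0),k.max(0),rect(c,k,.026))
E
```

```text
[0.49132714 0.0484382  0.2262417 ] [3.14132229e+00 1.40461993e-03 1.55456230e-01] [-0.44382222  0.31086625  0.13253039] 0.0003323739945715747
[224.95709571 324.04455446] [ 81 315] [362 332] [241.3  66.2 451.8  33.3 -81.1]
[ 41.2565445  171.54188482] [  0 109] [ 86 234] [444.4 331.4 155.4 113.8  -3.6]
[221.76518219 144.23076923] [205  97] [237 194] [518.1  97.9 124.6  36.8   9.8]
[305.45814978 137.55947137] [291  93] [321 185] [543.3  -6.6 116.5  32.2   8.1]
```

View pics/w1.png

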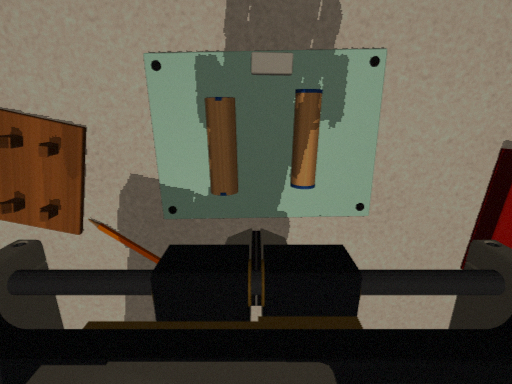

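Wrist view: left rod at (222,144), right rod at (305,138), and the eraser at (272,63) is clear of both. Left rod is at about (519,98) mm with yaw 9.8°. Descending now.

apply_moves(
  rows=[
    {"xyz": [18, -22, 30], "turn": 0},
    {"xyz": [17, -23, 40], "turn": 0},
    {"xyz": [0, 0, 40], "turn": 0},
    {"xyz": [0, 0, 40], "turn": 0},
    {"xyz": [0, 0, 20], "turn": 0},
    {"xyz": [0, 0, 6], "turn": 0},
    {"xyz": [0, 0, 3], "turn": 0},
    {"xyz": [0, 0, 0], "turn": 0},
    {"xyz": [0, 0, 0], "turn": 0},
  ],
)

```text
time: 3.28
tool_pos: [0.52, 0.0984, 0.0485]
tool_rot: [3.141, -0.002, 0.155]
contact_force: [-0.1, -0.1, -0.1]
opening: 0.0005
```

apply_moves(
  rows=[
    {"xyz": [0, 0, 1], "turn": 0},
    {"xyz": [0, 0, 1], "turn": 0},
    {"xyz": [0, 0, 0], "turn": 0},
  ],
)

```text
time: 3.65
tool_pos: [0.5194, 0.0985, 0.0456]
tool_rot: [3.142, 0.0, 0.155]
contact_force: [0.7, -0.2, -0.1]
opening: 0.0003
```

apply_moves(
  rows=[
    {"xyz": [0, 0, 0.5], "turn": 0},
    {"xyz": [0, 0, 0.5], "turn": 0},
    {"xyz": [0, 0, 0.5], "turn": 0},
    {"xyz": [0, 0, 0.5], "turn": 0},
    {"xyz": [0, 0, 0], "turn": 0},
  ],
)

```text
time: 4.28
tool_pos: [0.5195, 0.0985, 0.0436]
tool_rot: [3.142, 0.0, 0.155]
contact_force: [0.4, -0.0, 0.6]
opening: 0.0005
```

apply_moves(
  rows=[
    {"xyz": [0, 0, 0.3], "turn": 0},
    {"xyz": [0, 0, 0.3], "turn": 0},
    {"xyz": [0, 0, 0.2], "turn": 0},
    {"xyz": [0, 0, 0], "turn": 0},
  ],
)

```text
time: 4.78
tool_pos: [0.5195, 0.0985, 0.0429]
tool_rot: [3.141, -0.0, 0.155]
contact_force: [0.4, -1.1, -0.2]
opening: 0.0004
```

apply_moves(
  rows=[
    {"xyz": [0, 0, 0.3], "turn": 0},
    {"xyz": [0, 0, 0.3], "turn": 0},
    {"xyz": [0, 0, 0], "turn": 0},
  ],
)

```text
time: 5.15
tool_pos: [0.5195, 0.0985, 0.0423]
tool_rot: [3.141, -0.0, 0.155]
contact_force: [0.5, 0.2, 0.0]
opening: 0.0005
```

apply_moves(
  rows=[
    {"xyz": [0, 0, 0.2], "turn": 0},
    {"xyz": [0, 0, 0.2], "turn": 0},
    {"xyz": [0, 0, 0], "turn": 0},
  ],
)

```text
time: 5.52
tool_pos: [0.5195, 0.0985, 0.0422]
tool_rot: [3.141, -0.0, 0.155]
contact_force: [-2.4, 0.0, 4.5]
opening: 0.0004
```

Contact at 4.5 N. Rolling in short steps and watching the force.

apply_moves(
  rows=[
    {"xyz": [0, -1, 0], "turn": 0},
    {"xyz": [0, -1, 0], "turn": 0},
    {"xyz": [0, -1, 0], "turn": 0},
  ],
)

```text
time: 5.9
tool_pos: [0.5191, 0.1013, 0.0423]
tool_rot: [3.141, -0.0, 0.155]
contact_force: [-2.1, -0.6, 6.3]
opening: 0.0005
```

apply_moves(
  rows=[
    {"xyz": [0, -1, 0], "turn": 0},
  ],
)

```text
time: 6.02
tool_pos: [0.519, 0.1023, 0.0424]
tool_rot: [3.141, -0.0, 0.155]
contact_force: [-2.7, -1.4, 7.1]
opening: 0.0003
```

apply_moves(
  rows=[
    {"xyz": [0, -1, 0], "turn": 0},
  ],
)

```text
time: 6.15
tool_pos: [0.5188, 0.1033, 0.0424]
tool_rot: [3.141, -0.0, 0.155]
contact_force: [-3.3, -0.0, 7.3]
opening: 0.0007
```

apply_moves(
  rows=[
    {"xyz": [0, -1, 0], "turn": 0},
  ],
)

```text
time: 6.28
tool_pos: [0.5186, 0.1043, 0.0424]
tool_rot: [3.141, -0.0, 0.155]
contact_force: [-2.7, -1.2, 7.6]
opening: 0.0006
```

apply_moves(
  rows=[
    {"xyz": [0, -1, 0], "turn": 0},
  ],
)

```text
time: 6.4
tool_pos: [0.5184, 0.1053, 0.0424]
tool_rot: [3.141, -0.0, 0.155]
contact_force: [-2.7, -1.0, 7.4]
opening: 0.0002
```

apply_moves(
  rows=[
    {"xyz": [0, -1, 0], "turn": 0},
  ],
)

```text
time: 6.52
tool_pos: [0.5183, 0.1063, 0.0425]
tool_rot: [3.141, -0.0, 0.155]
contact_force: [-1.7, -1.0, 7.3]
opening: 0.0002
```

apply_moves(
  rows=[
    {"xyz": [0, -1, 0], "turn": 0},
    {"xyz": [0, -1, 0], "turn": 0},
  ],
)

```text
time: 6.78
tool_pos: [0.518, 0.1083, 0.0425]
tool_rot: [3.141, -0.0, 0.155]
contact_force: [-2.7, -0.5, 7.1]
opening: 0.0003
```

apply_moves(
  rows=[
    {"xyz": [0, -1, 0], "turn": 0},
    {"xyz": [0, -1, 0], "turn": 0},
  ],
)

```text
time: 7.02
tool_pos: [0.5176, 0.1104, 0.0424]
tool_rot: [3.141, -0.0, 0.155]
contact_force: [-2.6, 0.4, 6.9]
opening: 0.0006
```

Run:
```python
from cell import robot
from h import *
s,c=wrist(robot,"w2"); print(s["contact_force"],s["torque"])
t=robot.read_camera("top");np.savez("top2",**t);c2=robot.read_camera("scene");np.savez("scene2",**c2)
for n,c in(("w",c),("top",t),("scene",c2)):
  H,S,V=hsvm(c["frame"])
  for k in blobs((H>5)&(H<25)&(S>70),80): print(n,k.mean(0),rect(c,k,.026)) if abs(rect(c,k,.026)[0]-525)<60 and abs(rect(c,k,.026)[1]-50)<90 else 0
```

```text
[-2.64482261  0.37479576  6.91221775] [-0.05893029  0.43134466  0.03387437]
w [422.57142857 298.30769231] [482.3 -19.5  32.    9.8 -81.1]
w [242.67107584 275.72398589] [501.5 135.6 217.3 144.5 -81.1]
w [437.31550802 202.2459893 ] [553.9  -5.9  95.2  38.8   8.1]
top [259.78125    200.94791667] [546.7  -6.4 112.5  29.2   8.3]
scene [299.5483871  204.82258065] [537.1 107.   69.6  35.9   9.2]
scene [263.78947368 184.55263158] [535.2  -7.5 117.8  32.5   7.8]
```

Force is flat at about 7 N over 12 mm, so this rod behaves as true. Finishing the centimetre of roll, which is 20 mm of finger travel.

apply_moves(
  rows=[
    {"xyz": [0, -1, 0], "turn": 0},
    {"xyz": [0, -1, 0], "turn": 0},
    {"xyz": [0, -1, 0], "turn": 0},
    {"xyz": [0, -1, 0], "turn": 0},
  ],
)

```text
time: 7.68
tool_pos: [0.517, 0.1144, 0.0422]
tool_rot: [3.141, -0.0, 0.155]
contact_force: [-1.8, -0.5, 5.5]
opening: 0.0004
```

apply_moves(
  rows=[
    {"xyz": [0, -1, 0], "turn": 0},
    {"xyz": [0, -1, 0], "turn": 0},
    {"xyz": [0, -1, 0], "turn": 0},
    {"xyz": [0, -1, 0], "turn": 0},
  ],
)

```text
time: 8.18
tool_pos: [0.5163, 0.1183, 0.0418]
tool_rot: [3.142, 0.0, 0.155]
contact_force: [-0.8, 0.6, 3.7]
opening: 0.0004
```

apply_moves(
  rows=[
    {"xyz": [0, 0, -2], "turn": 0},
    {"xyz": [0, 0, -15], "turn": 0},
    {"xyz": [0, 0, -45], "turn": 0},
    {"xyz": [0, 0, -45], "turn": 0},
    {"xyz": [0, 0, -45], "turn": 0},
    {"xyz": [0, 0, 0], "turn": 0},
    {"xyz": [0, 0, 0], "turn": 0},
  ],
)

```text
time: 9.05
tool_pos: [0.516, 0.1182, 0.1939]
tool_rot: [3.142, 0.0, 0.155]
contact_force: [0.8, 0.4, 0.2]
opening: 0.0003
```

Run:
```python
from cell import robot
from h import *
s,c=wrist(robot,"w3"); print(s["tool_pos"])
t=robot.read_camera("top");np.savez("top3",**t);c2=robot.read_camera("scene");np.savez("scene3",**c2)
for n,c in(("w",c),("top",t),("scene",c2)):
  H,S,V=hsvm(c["frame"])
  for k in blobs((H>5)&(H<25)&(S>70),80): print(n,k.mean(0),rect(c,k,.026)) if abs(rect(c,k,.026)[0]-525)<60 and abs(rect(c,k,.026)[1]-50)<90 else 0
```

```text
[0.51604761 0.1181972  0.19392771]
w [273.02671756 178.11832061] [514.6  97.8 129.4  36.5   9.7]
w [362.59663866 170.91596639] [541.7  -6.8 117.5  33.8   8. ]
top [227.14285714 224.33333333] [482.8  84.7  40.6  25.9   4.1]
top [259.83333333 200.95833333] [546.7  -6.7 112.5  29.2   8.1]
scene [300.91860465 197.48837209] [511.5  96.1 128.4  36.1   9.4]
scene [263.29577465 185.05633803] [534.9  -7.6 118.4  31.8   7.8]
```

View pics/w3.png

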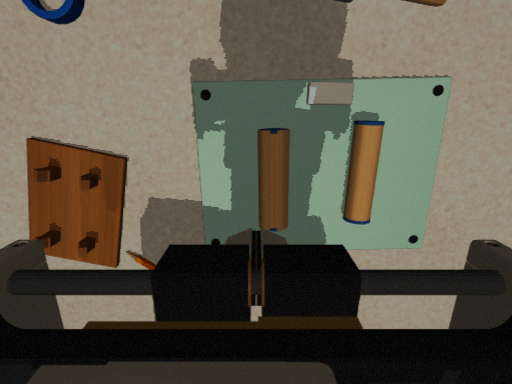

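The left rod lies back at its starting place (y ≈ 97) after 20 mm of finger travel. It did not roll away, so it jammed or rocked back, and its outline is about 4 mm wider than the right one. The right rod must still be tested.

apply_moves(
  rows=[
    {"xyz": [4, 40, 0], "turn": 0.015},
    {"xyz": [4, 44, 0], "turn": 0},
    {"xyz": [1, 44, 30], "turn": 0},
    {"xyz": [0, 0, 45], "turn": 0},
    {"xyz": [0, 0, 45], "turn": 0},
    {"xyz": [0, 0, 20], "turn": 0},
    {"xyz": [0, 0, 8], "turn": 0},
    {"xyz": [0, 0, 2], "turn": 0},
    {"xyz": [0, 0, 0.6], "turn": 0},
    {"xyz": [0, 0, 0], "turn": 0},
  ],
)

```text
time: 10.45
tool_pos: [0.5443, -0.0071, 0.0442]
tool_rot: [3.141, -0.002, 0.14]
contact_force: [-0.5, 0.6, -0.4]
opening: 0.0001
```

apply_moves(
  rows=[
    {"xyz": [0, 0, 0.3], "turn": 0},
    {"xyz": [0, 0, 0.3], "turn": 0},
    {"xyz": [0, 0, 0], "turn": 0},
  ],
)

```text
time: 10.82
tool_pos: [0.5438, -0.0071, 0.0428]
tool_rot: [3.141, -0.0, 0.14]
contact_force: [-0.7, 0.4, 0.5]
opening: 0.0008
```

apply_moves(
  rows=[
    {"xyz": [0, 0, 0.3], "turn": 0},
    {"xyz": [0, 0, 0.3], "turn": 0},
    {"xyz": [0, 0, 0], "turn": 0},
  ],
)

```text
time: 11.2
tool_pos: [0.5438, -0.0071, 0.0423]
tool_rot: [3.141, -0.0, 0.14]
contact_force: [0.5, -0.0, 2.7]
opening: 0.0007
```

apply_moves(
  rows=[
    {"xyz": [0, 0, 0.2], "turn": 0},
    {"xyz": [0, 0, 0.2], "turn": 0},
    {"xyz": [0, 0, 0], "turn": 0},
  ],
)

```text
time: 11.58
tool_pos: [0.5438, -0.0071, 0.0421]
tool_rot: [3.141, -0.0, 0.14]
contact_force: [-2.6, -1.1, 5.9]
opening: 0.0009
```

apply_moves(
  rows=[
    {"xyz": [0, 1, 0], "turn": 0},
    {"xyz": [0, 1, 0], "turn": 0},
    {"xyz": [0, 1, 0], "turn": 0},
  ],
)

```text
time: 11.95
tool_pos: [0.5442, -0.0101, 0.0422]
tool_rot: [3.141, -0.0, 0.14]
contact_force: [-0.9, 0.6, 6.0]
opening: 0.0006
```

apply_moves(
  rows=[
    {"xyz": [0, 1, 0], "turn": 0},
    {"xyz": [0, 1, 0], "turn": 0},
  ],
)

```text
time: 12.2
tool_pos: [0.5445, -0.0121, 0.0421]
tool_rot: [3.141, -0.0, 0.14]
contact_force: [-2.8, -0.8, 6.5]
opening: 0.0003
```

apply_moves(
  rows=[
    {"xyz": [0, 1, 0], "turn": 0},
    {"xyz": [0, 1, 0], "turn": 0},
  ],
)

```text
time: 12.45
tool_pos: [0.5448, -0.0141, 0.0421]
tool_rot: [3.141, -0.0, 0.14]
contact_force: [-2.2, 0.0, 5.6]
opening: 0.0008
```

Run:
```python
from cell import robot
from h import *
t=robot.read_camera("scene");np.savez("scene4",**t)
# far blue/wood boundary: compare right rod and (scene2) left rod mask at visible part
for a,b,y in(("scene0","scene4",-7),("scene0","scene2",97)):
  for n in(a,b):
    c=dict(np.load(n+".npz"));H,S,V=hsvm(c["frame"])
    for k in blobs((H>5)&(H<25)&(S>70),60):
      r=rect(c,k,.026)
      if abs(r[0]-530)<45 and abs(r[1]-y)<25:
        P=ray(c,k,.026)*1000; u=np.array([-np.sin(.15),np.cos(.15)]);v=np.array([u[1],-u[0]])
        L=P[:,:2]@u; X=P[:,:2]@v; m=X>X.max()-35; print(y,n,r,"far-end lateral",L[m].min().round(1),L[m].max().round(1))
```

```text
-7 scene0 [535.   -7.8 118.5  31.9   8.4] far-end lateral -103.8 -71.8
-7 scene4 [517.3 -27.5 167.4  73.9  38.7] far-end lateral -107.5 -75.7
97 scene0 [512.9  96.7 131.5  35.7   9.7] far-end lateral 2.3 37.7
97 scene2 [537.1 107.   69.6  35.9   9.2] far-end lateral 7.8 43.7
```

The right rod rolls true: 3.7 mm for 7 mm of finger travel, at a steady ~6 N. The mid-roll scene shot shows the left rod had been displaced 5.7 mm and then rocked back, so left is the out-of-true one. Finishing the right roll.

apply_moves(
  rows=[
    {"xyz": [0, 1, 0], "turn": 0},
    {"xyz": [0, 1, 0], "turn": 0},
    {"xyz": [0, 1, 0], "turn": 0},
    {"xyz": [0, 1, 0], "turn": 0},
    {"xyz": [0, 1, 0], "turn": 0},
  ],
)

```text
time: 13.12
tool_pos: [0.5456, -0.0191, 0.0419]
tool_rot: [3.141, -0.0, 0.14]
contact_force: [-1.2, -1.3, 4.7]
opening: 0.0004
```

apply_moves(
  rows=[
    {"xyz": [0, 1, 0], "turn": 0},
    {"xyz": [0, 1, 0], "turn": 0},
    {"xyz": [0, 1, 0], "turn": 0},
    {"xyz": [0, 1, 0], "turn": 0},
    {"xyz": [0, 1, 0], "turn": 0},
    {"xyz": [0, 1, 0], "turn": 0},
    {"xyz": [0, 1, 0], "turn": 0},
    {"xyz": [0, 1, 0], "turn": 0},
  ],
)

```text
time: 14.12
tool_pos: [0.5464, -0.0269, 0.0416]
tool_rot: [-3.142, 0.0, 0.14]
contact_force: [-0.7, -0.2, -0.2]
opening: 0.0004
```

apply_moves(
  rows=[
    {"xyz": [0, 0, 0], "turn": 0},
    {"xyz": [0, 0, -1], "turn": 0},
    {"xyz": [0, 0, -4], "turn": 0},
    {"xyz": [0, 0, -30], "turn": 0},
    {"xyz": [0, -45, -45], "turn": 0},
    {"xyz": [-10, -45, -45], "turn": 0},
    {"xyz": [-35, -30, -30], "turn": -0.03},
    {"xyz": [0, 0, 0], "turn": 0},
    {"xyz": [0, 0, 0], "turn": 0},
    {"xyz": [0, 0, 0], "turn": 0},
  ],
)

```text
time: 15.38
tool_pos: [0.4861, 0.0829, 0.1936]
tool_rot: [-3.142, 0.002, 0.169]
contact_force: [0.1, -0.6, -0.9]
opening: -0.0
```

Run:
```python
from cell import robot
from h import *
s,c=wrist(robot,"w5"); print(s["tool_pos"],s["tool_rot"])
t=robot.read_camera("top");np.savez("top5",**t);c2=robot.read_camera("scene");np.savez("scene5",**c2)
for n,c in(("w",c),("top",t),("scene",c2)):
  H,S,V=hsvm(c["frame"])
  for k in blobs((H>5)&(H<25)&(S>70),80):
    r=rect(c,k,.026)
    if abs(r[0]-525)<150 and abs(r[1]-150)<250: print(n,k.mean(0).round(),r,rect(c,k,.01))
  for k in blobs(((H<4)|(H>174))&(S>150),300): print(n,"red",rect(c,k,.034))
```

```text
[0.48607132 0.08287077 0.19355052] [-3.14155962e+00  1.64958057e-03  1.68609468e-01]
w [ 46. 173.] [444.7 333.8 154.7 116.2  -3.9] [438.7 345.4 162.3 121.9  -3.9]
w [249. 147.] [517.   98.  125.9  36.6  10.2] [514.6  98.  132.1  38.4  10.2]
w [349. 142.] [544.4 -15.6 118.1  33.1   8.1] [543.3 -21.2 123.9  34.7   8.1]
top [134. 242.] [438.7 343.8 158.2 118.7  -3.4] [438.5 348.1 160.1 120.1  -3.4]
top [263. 200.] [548.1 -15.5 112.5  29.5   7.9] [549.2 -15.5 113.9  29.9   7.9]
top red [ 485.6 -350.1  186.3  129.8    4.4]
scene [402. 231.] [455.1 350.8 162.7 117.4  -3.4] [441.5 349.8 165.8 119.7  -3.4]
scene [301. 197.] [511.5  96.2 128.5  35.7   9.7] [499.   90.3 131.   36.4   9.7]
scene [260. 184.] [536.4 -16.6 119.5  32.3   8. ] [524.3 -24.7 121.8  33.    8. ]
scene red [ 497.5 -338.8  205.7  145.9    4.4]
```

View pics/w5.png

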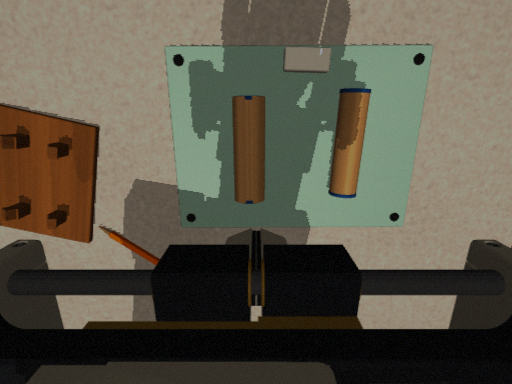

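The right rod moved 9 mm and stayed there. The left rod (249,147) is back in its original place. Grasping the left, oval rod.

apply_moves(
  rows=[
    {"xyz": [34, -9, 20], "turn": 0},
    {"xyz": [0, 0, 45], "turn": 0},
    {"xyz": [0, 0, 45], "turn": 0},
    {"xyz": [0, 0, 35], "turn": 0},
    {"xyz": [0, 0, 20], "turn": 0},
    {"xyz": [0, 0, 12], "turn": 0},
    {"xyz": [0, 0, 2], "turn": 0},
    {"xyz": [0, 0, 0], "turn": 0},
    {"xyz": [0, 0, 0], "turn": 0},
  ],
  gripper=0.7,
  newtons=15,
)

```text
time: 16.65
tool_pos: [0.5185, 0.0982, 0.0164]
tool_rot: [3.141, -0.002, 0.17]
contact_force: [0.2, 0.7, 0.2]
opening: 0.0643
```

apply_moves(
  rows=[
    {"xyz": [0, 0, 1], "turn": 0},
    {"xyz": [0, 0, 0.5], "turn": 0},
    {"xyz": [0, 0, 0], "turn": 0},
    {"xyz": [0, 0, 0], "turn": 0},
  ],
)

```text
time: 17.15
tool_pos: [0.5178, 0.0982, 0.0141]
tool_rot: [3.142, -0.0, 0.17]
contact_force: [-1.0, -0.2, 0.4]
opening: 0.0643
```

apply_moves(
  rows=[
    {"xyz": [0, 0, 0], "turn": 0},
    {"xyz": [0, 0, 0], "turn": 0},
    {"xyz": [0, 0, 0], "turn": 0},
    {"xyz": [0, 0, 0], "turn": 0},
    {"xyz": [0, 0, 0], "turn": 0},
    {"xyz": [0, 0, 0], "turn": 0},
  ],
  gripper=0,
  newtons=15,
)

```text
time: 17.9
tool_pos: [0.5178, 0.0981, 0.0141]
tool_rot: [3.141, -0.0, 0.17]
contact_force: [-0.6, 0.2, 0.1]
opening: 0.0364
```

Opening of 36.4 mm confirms this is the 37 mm oval rod. Lifting and carrying it to the red box.

apply_moves(
  rows=[
    {"xyz": [0, 0, -5], "turn": 0},
    {"xyz": [0, 0, -20], "turn": 0},
    {"xyz": [0, 0, -35], "turn": 0.03},
    {"xyz": [0, 0, -40], "turn": 0.03},
    {"xyz": [0, 0, 0], "turn": 0.03},
    {"xyz": [-4, 25, 0], "turn": 0},
    {"xyz": [-7, 45, 0], "turn": 0},
    {"xyz": [-7, 45, 0], "turn": 0},
    {"xyz": [-7, 45, 0], "turn": 0},
    {"xyz": [-7, 45, 0], "turn": 0},
  ],
)

```text
time: 19.15
tool_pos: [0.5014, -0.1099, 0.1132]
tool_rot: [-3.141, 0.001, 0.08]
contact_force: [1.4, 0.2, 0.0]
opening: 0.0363
```

apply_moves(
  rows=[
    {"xyz": [-7, 45, 0], "turn": 0},
    {"xyz": [-7, 45, 0], "turn": 0},
    {"xyz": [-7, 45, 0], "turn": 0},
    {"xyz": [-7, 45, 0], "turn": 0},
    {"xyz": [-5, 40, 0], "turn": 0},
    {"xyz": [-3, 19, 0], "turn": 0},
    {"xyz": [0, 0, 0], "turn": 0},
    {"xyz": [0, 0, 0], "turn": 0},
  ],
)

```text
time: 20.15
tool_pos: [0.4854, -0.3482, 0.1137]
tool_rot: [-3.14, 0.001, 0.081]
contact_force: [0.8, 0.2, -1.0]
opening: 0.0364
```

Run:
```python
from cell import robot
from h import *
s,c=wrist(robot,"w6"); print(s["tool_pos"],s["tool_rot"],s["opening"])
print(need(s,(486,-350,8)))
```

```text
[ 0.48541382 -0.34818849  0.11368039] [-3.14021404e+00  7.41600331e-04  8.06631041e-02] 0.036371286845667476
[  0.5   2.  105.7]
```

View pics/w6.png

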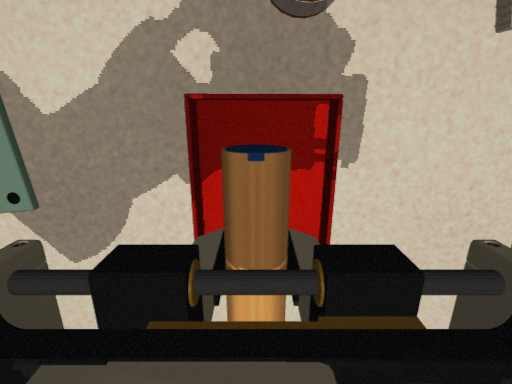

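The rod is gripped level and centred over the box. Lowering it.

apply_moves(
  rows=[
    {"xyz": [0, 2, 20], "turn": 0},
    {"xyz": [0, 0, 30], "turn": 0},
    {"xyz": [0, 0, 25], "turn": 0},
    {"xyz": [0, 0, 15], "turn": 0},
    {"xyz": [0, 0, 8], "turn": 0},
    {"xyz": [0, 0, 3], "turn": 0},
    {"xyz": [0, 0, 1], "turn": 0},
    {"xyz": [0, 0, 0], "turn": 0},
    {"xyz": [0, 0, 0], "turn": 0},
  ],
)

```text
time: 21.32
tool_pos: [0.4858, -0.3521, 0.0125]
tool_rot: [3.141, -0.001, 0.08]
contact_force: [0.8, 0.5, -1.2]
opening: 0.0363
```

apply_moves(
  rows=[
    {"xyz": [0, 0, 1], "turn": 0},
    {"xyz": [0, 0, 0.5], "turn": 0},
    {"xyz": [0, 0, 0.5], "turn": 0},
    {"xyz": [0, 0, 0], "turn": 0},
  ],
)

```text
time: 21.82
tool_pos: [0.4856, -0.3518, 0.01]
tool_rot: [-3.142, 0.0, 0.08]
contact_force: [-0.3, -0.8, -0.6]
opening: 0.0362
```

apply_moves(
  rows=[
    {"xyz": [0, 0, 0.5], "turn": 0},
    {"xyz": [0, 0, 0.5], "turn": 0},
    {"xyz": [0, 0, 0.5], "turn": 0},
    {"xyz": [0, 0, 0], "turn": 0},
  ],
)

```text
time: 22.32
tool_pos: [0.4856, -0.3518, 0.0085]
tool_rot: [-3.142, 0.0, 0.08]
contact_force: [0.5, 0.6, -1.2]
opening: 0.0365
```

apply_moves(
  rows=[
    {"xyz": [0, 0, 0.3], "turn": 0},
    {"xyz": [0, 0, 0.3], "turn": 0},
    {"xyz": [0, 0, 0], "turn": 0},
  ],
)

```text
time: 22.7
tool_pos: [0.4856, -0.3518, 0.0081]
tool_rot: [3.141, -0.0, 0.08]
contact_force: [-1.0, 0.2, 1.0]
opening: 0.037
```

It has touched the floor. Releasing and lifting.

apply_moves(
  rows=[
    {"xyz": [0, 0, 0], "turn": 0},
    {"xyz": [0, 0, 0], "turn": 0},
    {"xyz": [0, 0, 0], "turn": 0},
    {"xyz": [0, 0, 0], "turn": 0},
  ],
  gripper=0.55,
)

```text
time: 23.2
tool_pos: [0.4856, -0.3518, 0.008]
tool_rot: [3.141, -0.0, 0.08]
contact_force: [-0.9, 0.7, -0.6]
opening: 0.0503
```

apply_moves(
  rows=[
    {"xyz": [0, 0, -5], "turn": 0},
    {"xyz": [0, 0, -25], "turn": 0},
    {"xyz": [0, 0, -45], "turn": 0},
    {"xyz": [0, 0, -45], "turn": 0},
    {"xyz": [4, -40, -40], "turn": 0},
    {"xyz": [4, -55, 0], "turn": -0.03},
    {"xyz": [4, -55, 0], "turn": -0.03},
    {"xyz": [4, -55, 0], "turn": 0},
    {"xyz": [0, -55, 0], "turn": 0},
    {"xyz": [0, 0, 0], "turn": 0},
  ],
)

```text
time: 24.45
tool_pos: [0.4718, -0.0887, 0.1685]
tool_rot: [-3.141, 0.0, 0.144]
contact_force: [0.5, -0.6, -1.1]
opening: 0.0505
```

apply_moves(
  rows=[
    {"xyz": [0, 0, 0], "turn": 0},
    {"xyz": [0, 0, 0], "turn": 0},
  ],
)

```text
time: 24.7
tool_pos: [0.4729, -0.0931, 0.1681]
tool_rot: [3.141, -0.0, 0.138]
contact_force: [1.1, 0.1, 0.3]
opening: 0.0502
```

Run:
```python
from cell import robot
from h import *
s,c=wrist(robot,"w7"); print(s["tool_pos"],s["tool_rot"])
t=robot.read_camera("top");np.savez("top7",**t);c2=robot.read_camera("scene");np.savez("scene7",**c2);cv2.imwrite("pics/scene7.png",c2["frame"])
for n,c in(("w",c),("top",t),("scene",c2)):
  H,S,V=hsvm(c["frame"])
  for k in blobs((H>5)&(H<25)&(S>70),80):
    r=rect(c,k,.026)
    if abs(r[0]-525)<150 and abs(r[1])<450: print(n,k.mean(0).round(),r,rect(c,k,.02))
print(need(s,(545,-16,13)),need(s,(545,-16,13)))
```

```text
[ 0.47289459 -0.09309514  0.16807557] [ 3.14103445e+00 -3.82661101e-04  1.38358246e-01]
w [477. 203.] [ 482.1 -347.2  131.6   47.1    4.5] [ 480.7 -352.5  134.3   48.1    4.5]
w [191. 104.] [546.3 -14.7 118.1  32.5   8. ] [546.2 -13.3 120.5  33.2   8. ]
top [134. 242.] [438.8 343.7 158.  118.7  -3.4] [438.7 345.4 158.8 119.2  -3.4]
top [386. 219.] [ 489.  -350.2  124.    40.7    4.2] [ 489.1 -351.7  124.5   40.9    4.2]
top [263. 199.] [550.1 -16.2 108.6  31.3   9.2] [550.6 -16.2 109.   31.5   9.2]
scene [402. 230.] [454.6 350.5 161.7 117.8  -3.6] [449.5 350.2 162.8 118.7  -3.6]
scene [260. 184.] [536.4 -16.7 119.5  32.2   8.1] [531.9 -19.7 120.3  32.5   8.1]
scene [128. 152.] [ 664.4 -390.2   74.1   68.2   52.3] [ 660.8 -395.9   74.6   68.7   52.3]
scene [182. 126.] [ 485.6 -346.8  143.1   51.     5. ] [ 480.7 -352.2  144.1   51.4    5. ]
[ 82.  -66.5 155.1] [ 82.  -66.5 155.1]
```

The oval rod is in the box. Now the true rod at about (545.5,-15.5), yaw 8°.

apply_moves(
  rows=[
    {"xyz": [41, -33, 0], "turn": 0},
    {"xyz": [41, -34, 30], "turn": 0},
    {"xyz": [0, 0, 45], "turn": 0},
    {"xyz": [0, 0, 40], "turn": 0},
    {"xyz": [0, 0, 25], "turn": 0},
    {"xyz": [0, 0, 10], "turn": 0},
    {"xyz": [0, 0, 4], "turn": 0},
    {"xyz": [0, 0, 0], "turn": 0},
    {"xyz": [0, 0, 0], "turn": 0},
  ],
  gripper=0.7,
)

```text
time: 25.98
tool_pos: [0.5451, -0.0143, 0.015]
tool_rot: [3.141, -0.002, 0.14]
contact_force: [-0.0, 0.2, -0.4]
opening: 0.0644
```

apply_moves(
  rows=[
    {"xyz": [0, 0, 0.5], "turn": 0},
    {"xyz": [0, 0, 0], "turn": 0},
    {"xyz": [0, 0, 0], "turn": 0},
  ],
)

```text
time: 26.35
tool_pos: [0.5445, -0.0141, 0.0136]
tool_rot: [3.141, -0.0, 0.14]
contact_force: [-1.0, 0.0, 0.9]
opening: 0.0642
```

apply_moves(
  rows=[
    {"xyz": [0, 0, 0], "turn": 0},
    {"xyz": [0, 0, 0], "turn": 0},
    {"xyz": [0, 0, 0], "turn": 0},
    {"xyz": [0, 0, 0], "turn": 0},
    {"xyz": [0, 0, 0], "turn": 0},
    {"xyz": [0, 0, 0], "turn": 0},
  ],
  gripper=0,
  newtons=15,
)

```text
time: 27.1
tool_pos: [0.5445, -0.0142, 0.0134]
tool_rot: [3.141, -0.0, 0.14]
contact_force: [-0.1, 0.2, -1.0]
opening: 0.0314
```

Opening of 31.4 mm means round. Lifting it and going to a viewpoint beside the rack.

apply_moves(
  rows=[
    {"xyz": [0, 0, -5], "turn": 0},
    {"xyz": [0, 0, -25], "turn": 0},
    {"xyz": [0, 0, -50], "turn": 0.07},
    {"xyz": [0, 0, -50], "turn": 0.07},
    {"xyz": [0, 0, -45], "turn": 0.06},
    {"xyz": [-28, -41, 0], "turn": 0},
    {"xyz": [-28, -41, 0], "turn": 0},
    {"xyz": [-28, -41, 0], "turn": 0},
    {"xyz": [-28, -41, 0], "turn": 0},
    {"xyz": [-28, -41, 0], "turn": 0},
  ],
)

```text
time: 28.35
tool_pos: [0.416, 0.2001, 0.1888]
tool_rot: [-3.141, -0.0, -0.06]
contact_force: [1.4, 0.9, -1.2]
opening: 0.031
```

apply_moves(
  rows=[
    {"xyz": [-28, -39, 0], "turn": 0},
    {"xyz": [0, 0, 0], "turn": 0},
    {"xyz": [0, 0, 0], "turn": 0},
    {"xyz": [0, 0, 0], "turn": 0},
  ],
)

```text
time: 28.85
tool_pos: [0.3921, 0.2387, 0.1885]
tool_rot: [3.141, -0.0, -0.062]
contact_force: [0.1, 0.0, -0.8]
opening: 0.0316
```

Run:
```python
from cell import robot
from h import *
s,c=wrist(robot,"w8"); print(s["tool_pos"],s["tool_rot"],s["contact_force"])
H,S,V=hsvm(c["frame"])
for k in blobs((H>5)&(H<25)&(S>70),500): print(k.mean(0).round(),k.min(0),k.max(0),rect(c,k,.01))
cv2.imwrite("pics/w8b.png",cv2.resize(c["frame"][0:260,0:380],None,fx=2.1,fy=2.1,interpolation=2))
```

```text
[0.39209078 0.23866182 0.18848472] [ 3.14130605e+00 -2.08115399e-04 -6.17635394e-02] [ 0.11579653  0.03940779 -0.83444671]
[275. 321.] [137 294] [417 331] [185.7 220.2 421.8  65.9  86.5]
[267. 217.] [221 159] [333 270] [336.8 213.5 156.  146.3  -2.8]
[163. 140.] [103  75] [216 208] [438.1 348.7 159.  121.9  -3.5]
```

View pics/w8b.png

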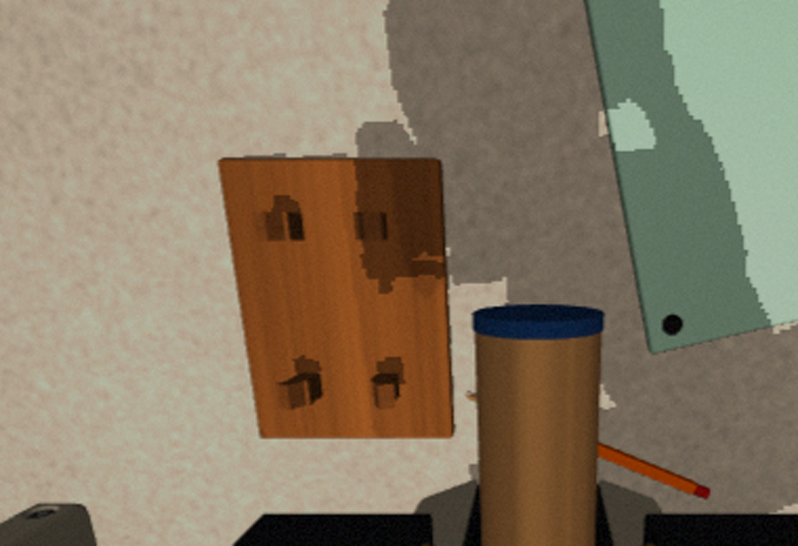

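The rack is clear at about (330,300) in the crop with all four prongs visible. I'll refine its centre from edges that show only the top face.

Run:
```python
from h import *
a=np.deg2rad(-3.5);u=np.array([np.cos(a),np.sin(a)]);v=np.array([-u[1],u[0]]);c0=np.array([439,349])
for n in("w8","w5","top0","top7","scene7"):
  c=dict(np.load(n+".npz"));H,S,V=hsvm(c["frame"]);o=-c["R"].T@c["t"]*1000
  for k in blobs((H>5)&(H<25)&(S>70),500):
    r=rect(c,k,.01)
    if abs(r[0]-440)<25 and abs(r[1]-348)<20:
      P=ray(c,k,.01)[:,:2]*1000-c0;X=P@u;Y=P@v
      e=[np.median(Y[(abs(X)<60)&(Y<-40)]),np.median(Y[(abs(X)<60)&(Y>40)]),np.median(X[(abs(Y)<40)&(X<-60)]),np.median(X[(abs(Y)<40)&(X>60)])]
      print(n,"cam",o.round(),"edges y-,y+,x-,x+",np.round(e,1))
c=dict(np.load("w8.npz"));H,S,V=hsvm(c["frame"])
# held rod: lateral edges in tool frame (rod axis height = TCP+13mm)
tp=np.array([392.1,238.7]);a=-.0618;u=np.array([np.cos(a),np.sin(a)]);v=np.array([-u[1],u[0]])
B=(H>100)&(H<130)&(S>100);B[:120]=0
for k in blobs(B,30):
  P=ray(c,k,.1885+.0126)[:,:2]*1000-tp; print("end",k.mean(0),"x",(P@u).min(),(P@u).max(),"y",(P@v).min(),(P@v).max())
```

```text
w8 cam [473. 235. 347.] edges y-,y+,x-,x+ [-59.9  59.8 -80.4  78.6]
w5 cam [566.  98. 352.] edges y-,y+,x-,x+ [-63.   54.4 -80.3  79.9]
top0 cam [ 457.  -14. 1338.] edges y-,y+,x-,x+ [-59.8  57.7 -79.3  78.5]
top7 cam [ 457.  -14. 1338.] edges y-,y+,x-,x+ [-59.7  57.7 -79.3  78.5]
scene7 cam [1165.  403.  859.] edges y-,y+,x-,x+ [-57.9  59.9 -78.8  82.8]
end [256.22222222 152.63703704] x 55.46244179988641 63.37319464250983 y -14.931514781536029 16.868936241593396
```

apply_moves(
  rows=[
    {"xyz": [13, -37, 0], "turn": 0},
    {"xyz": [13, -37, 0], "turn": 0},
    {"xyz": [13, -38, 20], "turn": 0},
    {"xyz": [0, 0, 40], "turn": 0},
    {"xyz": [0, 0, 40], "turn": 0},
    {"xyz": [0, 0, 20], "turn": 0},
    {"xyz": [0, 0, 5], "turn": 0},
    {"xyz": [0, 0, 0], "turn": 0},
    {"xyz": [0, 0, 0], "turn": 0},
  ],
)

```text
time: 30.02
tool_pos: [0.438, 0.3492, 0.0646]
tool_rot: [-3.14, -0.002, -0.061]
contact_force: [0.3, -0.3, -1.4]
opening: 0.0314
```

Run:
```python
from cell import robot
from h import *
s,c=wrist(robot,"w9"); print(s["tool_pos"],s["tool_rot"],s["contact_force"],need(s,(437.8,348.3,13.4)))
t=robot.read_camera("scene")
cv2.imwrite("pics/w9b.png",np.hstack([cv2.resize(c["frame"][60:300,150:362],None,fx=1.9,fy=1.9,interpolation=2),cv2.resize(t["frame"][190:270,362:442],(396,456),interpolation=2)]))
```

```text
[0.4379866  0.34919501 0.06459235] [-3.14042772e+00 -1.87610966e-03 -6.06660014e-02] [ 0.27678064 -0.32669603 -1.43167552] [-0.2  1.  51.2]
```

View pics/w9b.png

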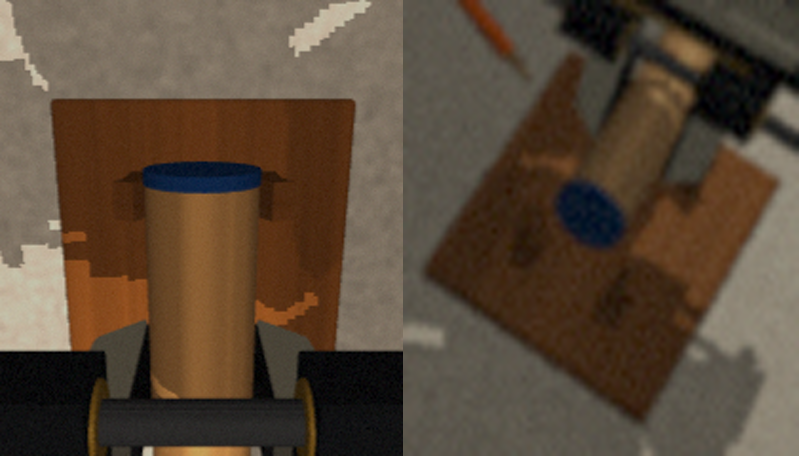

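The wrist crop shows the rod end centred at column 202, between the base edges (52 and 354) and prongs (118 and 288). It's aligned to within 0.5 mm. Descending in guarded steps.

apply_moves(
  rows=[
    {"xyz": [0, 0.5, 4], "turn": 0},
    {"xyz": [0, 0, 4], "turn": 0},
    {"xyz": [0, 0, 4], "turn": 0},
    {"xyz": [0, 0, 3], "turn": 0},
    {"xyz": [0, 0, 2], "turn": 0},
    {"xyz": [0, 0, 0], "turn": 0},
  ],
)

```text
time: 30.88
tool_pos: [0.437, 0.3485, 0.0463]
tool_rot: [3.141, 0.0, -0.06]
contact_force: [-0.2, 0.8, -0.3]
opening: 0.0317
```

apply_moves(
  rows=[
    {"xyz": [0, 0, 2], "turn": 0},
    {"xyz": [0, 0, 2], "turn": 0},
    {"xyz": [0, 0, 2], "turn": 0},
    {"xyz": [0, 0, 0], "turn": 0},
  ],
)

```text
time: 31.38
tool_pos: [0.437, 0.3484, 0.0402]
tool_rot: [3.141, 0.0, -0.06]
contact_force: [-0.5, -0.1, -0.5]
opening: 0.0313
```

apply_moves(
  rows=[
    {"xyz": [0, 0, 2], "turn": 0},
    {"xyz": [0, 0, 2], "turn": 0},
    {"xyz": [0, 0, 1], "turn": 0},
    {"xyz": [0, 0, 0], "turn": 0},
  ],
)

```text
time: 31.88
tool_pos: [0.437, 0.3485, 0.0353]
tool_rot: [3.141, 0.0, -0.06]
contact_force: [-0.2, -0.5, -1.1]
opening: 0.0315
```

apply_moves(
  rows=[
    {"xyz": [0, 0, 1.5], "turn": 0},
    {"xyz": [0, 0, 1.5], "turn": 0},
    {"xyz": [0, 0, 1], "turn": 0},
    {"xyz": [0, 0, 0], "turn": 0},
  ],
)

```text
time: 32.38
tool_pos: [0.437, 0.3485, 0.0313]
tool_rot: [3.141, 0.0, -0.06]
contact_force: [0.2, -0.5, -0.7]
opening: 0.0314
```

apply_moves(
  rows=[
    {"xyz": [0, 0, 1.5], "turn": 0},
    {"xyz": [0, 0, 1.5], "turn": 0},
    {"xyz": [0, 0, 1], "turn": 0},
    {"xyz": [0, 0, 0], "turn": 0},
  ],
)

```text
time: 32.88
tool_pos: [0.437, 0.3485, 0.0273]
tool_rot: [3.141, 0.0, -0.06]
contact_force: [-0.5, 0.0, 0.1]
opening: 0.0312
```

apply_moves(
  rows=[
    {"xyz": [0, 0, 1.5], "turn": 0},
    {"xyz": [0, 0, 1.5], "turn": 0},
    {"xyz": [0, 0, 1], "turn": 0},
    {"xyz": [0, 0, 0], "turn": 0},
  ],
)

```text
time: 33.38
tool_pos: [0.437, 0.3485, 0.0233]
tool_rot: [3.141, 0.0, -0.06]
contact_force: [0.0, 0.0, -1.5]
opening: 0.0314
```

apply_moves(
  rows=[
    {"xyz": [0, 0, 1.5], "turn": 0},
    {"xyz": [0, 0, 1.5], "turn": 0},
    {"xyz": [0, 0, 1], "turn": 0},
    {"xyz": [0, 0, 0], "turn": 0},
  ],
)

```text
time: 33.88
tool_pos: [0.437, 0.3485, 0.0193]
tool_rot: [3.141, 0.0, -0.06]
contact_force: [0.4, -0.6, 0.3]
opening: 0.032
```

apply_moves(
  rows=[
    {"xyz": [0, 0, 1], "turn": 0},
    {"xyz": [0, 0, 1], "turn": 0},
    {"xyz": [0, 0, 1], "turn": 0},
    {"xyz": [0, 0, 0], "turn": 0},
  ],
)

```text
time: 34.38
tool_pos: [0.4371, 0.3484, 0.0163]
tool_rot: [3.141, 0.0, -0.06]
contact_force: [-0.3, 0.1, -0.4]
opening: 0.0316
```

apply_moves(
  rows=[
    {"xyz": [0, 0, 0.7], "turn": 0},
    {"xyz": [0, 0, 0.7], "turn": 0},
    {"xyz": [0, 0, 0.6], "turn": 0},
    {"xyz": [0, 0, 0], "turn": 0},
  ],
)

```text
time: 34.88
tool_pos: [0.437, 0.3485, 0.0144]
tool_rot: [3.141, 0.0, -0.06]
contact_force: [-0.1, -0.7, -0.6]
opening: 0.0321
```

apply_moves(
  rows=[
    {"xyz": [0, 0, 0.4], "turn": 0},
    {"xyz": [0, 0, 0.4], "turn": 0},
    {"xyz": [0, 0, 0], "turn": 0},
  ],
)

```text
time: 35.25
tool_pos: [0.4371, 0.3485, 0.0136]
tool_rot: [3.141, 0.0, -0.06]
contact_force: [-0.3, -0.3, -1.3]
opening: 0.0314
```

apply_moves(
  rows=[
    {"xyz": [0, 0, 0.3], "turn": 0},
    {"xyz": [0, 0, 0.3], "turn": 0},
    {"xyz": [0, 0, 0], "turn": 0},
  ],
)

```text
time: 35.62
tool_pos: [0.4371, 0.3485, 0.0134]
tool_rot: [-3.142, -0.0, -0.06]
contact_force: [-1.8, -1.0, 4.6]
opening: 0.0315
```

apply_moves(
  rows=[
    {"xyz": [0, 0, 0.2], "turn": 0},
    {"xyz": [0, 0, 0], "turn": 0},
  ],
)

```text
time: 35.88
tool_pos: [0.4371, 0.3485, 0.0134]
tool_rot: [-3.142, -0.0, -0.06]
contact_force: [-2.1, -1.8, 6.5]
opening: 0.0313
```

It is on the base at the expected 13.4 mm with 6.5 N. Releasing, retreating and checking.

apply_moves(
  rows=[
    {"xyz": [0, 0, 0], "turn": 0},
    {"xyz": [0, 0, 0], "turn": 0},
    {"xyz": [0, 0, 0], "turn": 0},
    {"xyz": [0, 0, 0], "turn": 0},
  ],
  gripper=0.6,
)

```text
time: 36.38
tool_pos: [0.437, 0.3485, 0.0127]
tool_rot: [3.141, 0.0, -0.06]
contact_force: [-0.4, -1.2, -0.9]
opening: 0.055
```

apply_moves(
  rows=[
    {"xyz": [0, 0, -5], "turn": 0},
    {"xyz": [0, 0, -15], "turn": 0},
    {"xyz": [0, 0, -40], "turn": 0},
    {"xyz": [0, 0, -45], "turn": 0},
    {"xyz": [0, 0, -45], "turn": 0},
    {"xyz": [-20, 45, -20], "turn": 0},
    {"xyz": [-20, 45, 0], "turn": 0},
    {"xyz": [0, 0, 0], "turn": 0},
    {"xyz": [0, 0, 0], "turn": 0},
    {"xyz": [0, 0, 0], "turn": 0},
  ],
)

```text
time: 37.62
tool_pos: [0.3924, 0.2618, 0.1831]
tool_rot: [-3.141, -0.001, -0.06]
contact_force: [-0.3, -0.4, -0.3]
opening: 0.0556
```

Run:
```python
from cell import robot
from h import *
s,c=wrist(robot,"w10"); print(s["time"],s["tool_pos"],s["contact_force"])
t=robot.read_camera("top");sc=robot.read_camera("scene")
cv2.imwrite("pics/fin.png",np.hstack([cv2.resize(c["frame"][0:270,40:310],(400,400)),cv2.resize(sc["frame"][60:340,110:450],(400,330))[:, :].copy() if 0 else cv2.resize(sc["frame"][60:340,110:450],(400,400))]))
# bystander change: difference of top image from start, outside robot/shadows
for n,g,k0 in(("top",t,"top0"),("scene",sc,"scene0")):
  a=np.load(k0+".npz")["frame"];h0=hsvm(a);h1=hsvm(g["frame"])
  for nm,f in(("orange/wood",lambda h:(h[0]>5)&(h[0]<25)&(h[1]>90)),("blue",lambda h:(h[0]>100)&(h[0]<125)&(h[1]>110)),("yellow",lambda h:(h[0]>24)&(h[0]<35)&(h[1]>150))):
    for q,h in((0,h0),(1,h1)): print(n,nm,q,[tuple(k.mean(0).round().astype(int)) for k in blobs(f(h),30,900)])
```

```text
37.625 [0.3923521  0.26180937 0.18314935] [-0.34551975 -0.38255951 -0.28920968]
top orange/wood 0 [(np.int64(185), np.int64(276)), (np.int64(510), np.int64(238)), (np.int64(222), np.int64(210)), (np.int64(260), np.int64(201)), (np.int64(387), np.int64(152)), (np.int64(257), np.int64(132))]
top orange/wood 1 [(np.int64(194), np.int64(281)), (np.int64(152), np.int64(263)), (np.int64(386), np.int64(220)), (np.int64(387), np.int64(153)), (np.int64(257), np.int64(132))]
top blue 0 [(np.int64(129), np.int64(155)), (np.int64(354), np.int64(144))]
top blue 1 [(np.int64(505), np.int64(360)), (np.int64(129), np.int64(155)), (np.int64(354), np.int64(144))]
top yellow 0 [(np.int64(395), np.int64(147))]
top yellow 1 [(np.int64(395), np.int64(147))]
scene orange/wood 0 [(np.int64(217), np.int64(240)), (np.int64(301), np.int64(198)), (np.int64(263), np.int64(185)), (np.int64(368), np.int64(182)), (np.int64(38), np.int64(158)), (np.int64(128), np.int64(153)), (np.int64(2), np.int64(111))]
scene orange/wood 1 [(np.int64(217), np.int64(240)), (np.int64(368), np.int64(183)), (np.int64(128), np.int64(153)), (np.int64(38), np.int64(158)), (np.int64(394), np.int64(124)), (np.int64(182), np.int64(126))]
scene blue 0 [(np.int64(365), np.int64(305)), (np.int64(291), np.int64(215)), (np.int64(252), np.int64(202)), (np.int64(149), np.int64(180)), (np.int64(503), np.int64(91)), (np.int64(188), np.int64(37))]
scene blue 1 [(np.int64(365), np.int64(305)), (np.int64(393), np.int64(239)), (np.int64(149), np.int64(180)), (np.int64(503), np.int64(91)), (np.int64(187), np.int64(35))]
scene yellow 0 [(np.int64(126), np.int64(143))]
scene yellow 1 [(np.int64(126), np.int64(143))]
```

View pics/fin.png

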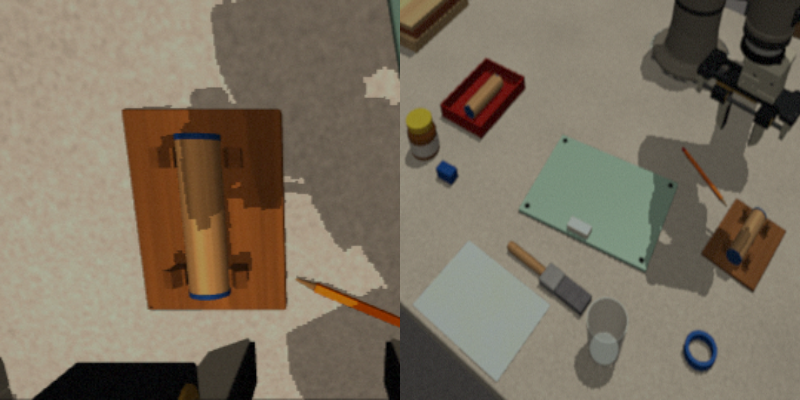

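The left half shows the true rod centred between all four prongs, lying level on the base. The right half shows the oval rod in the red box and the bystanders unmoved, so I'm handing in.

```bash
python3 -c "
from cell import robot
print(robot.hand_in())"
```

```text
the job is handed in; nothing more can be done
None
```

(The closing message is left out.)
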